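# Close the double-lidded pot, then lift the outer lid alone

## Task

Take the nested pair of lids by the inner lid's knob, which stands up through the outer lid, carry both together to the larger of the two open pots and lower them gently until the inner lid sits in its mouth, then let go of the knob. Now grip the outer lid by its collar and lift it alone straight up, leaving the inner lid sitting undisturbed in the pot. Finish while holding the outer lid level in the gripper right above the pot, its rim well clear above the knob, and leave the pot and everything else where they are.

Things in the scene. Friction and masses are not known exactly. Their poses are not given: they have to be found in the camera images.
- inner_lid: Inner lid, round, steel, 180 g +-30%. Origin: underside centre, z up. Tapered plug (radius 34 mm at z 0, 38 from z 9) to z 16; flange radius 45, z 16 to 20; stem radius 7 to z 42; black upright cylindrical knob radius 10, z 40 to 68. At first it stands on its plug on the cooktop under the nested outer lid. Seated, its flange lies on the pot's rim, its origin 64 mm above the pot's.
- outer_lid: Outer lid, steel cap 110 mm across, 160 g +-30%. Origin: centre of skirt's lower edge, z up. Skirt inside radius 52 mm at z 0, 49 at z 16; flat top z 16 to 20 with a hole; black round collar on it, its handle: outer radius 22, inner 15, z 20 to 38. Nested, it rests loosely on the inner lid's flange, origin 4 mm above the inner lid's, and 26 mm of the knob stick out above the collar.
- knob (a point): Point on the axis of the inner lid's knob, 56 mm above the inner lid's underside, 14 mm above the collar's top while nested. (Mind the solid oven tower to the right of the cooktop, about x > 0.43, y < -0.18, taller than the arm: draw back before swinging past it.)
- collar (a point): Point on the axis of the outer lid, at half height of its collar, 29 mm above the outer lid's origin.
- pot: The larger pot, open, steel, 92 mm outside diameter, 80 mm high, wall 4 mm (mouth 84 mm across), two black loop lugs on its +y and -y sides that reach 61 mm from the axis, at 50 mm height. Loose, 0.9 kg. Origin: centre of its underside, z up, on the cooktop at z = 0.
- small_pot: The smaller pot, same make, 68 mm outside diameter, 62 mm high, lugs reach 48 mm from the axis. The lids do not fit it. Leave alone. Origin: centre of its underside.
- small_bowl: Grey-blue bowl, 64 mm across, 35 mm high, leave alone. Origin: centre of its underside.
- salt_shaker: Glass salt shaker, 44 mm across, 90 mm high, leave alone. Origin: centre of its underside.
- spice_jar: Spice jar, 45 mm across, 106 mm high, leave alone. Origin: centre of its underside.

How it is judged:
On the way, in this order (a step that is already met when the one before it is completed fails the run):
1. both lids are lifted together, still nested (height (world z) of inner_lid above 0.03 m and contact force between the fingers and inner_lid above 0.5 N and z of outer_lid in the frame of inner_lid below 0.0075 m and horizontal distance between outer_lid and inner_lid below 0.008 m), for 0.2 s.
2. both lids sit on the larger pot, the inner lid in its mouth, and the knob has been let go (horizontal distance between inner_lid and pot below 0.006 m and z of inner_lid in the frame of pot between 0.0615 and 0.0665 m and angle between inner_lid's own z axis and vertical below 0.06 rad and z of outer_lid in the frame of inner_lid below 0.0075 m and horizontal distance between outer_lid and inner_lid below 0.008 m and contact force between the fingers and inner_lid below 0.1 N and linear speed of inner_lid below 0.02 m/s), for 0.2 s.
At the end, for the whole second after the job is handed in: The fingers hold the outer lid still, level within 11 deg, within 40 mm of the pot's axis, its rim over 135 mm above the pot's underside, touching neither pot nor inner lid; the inner lid sits untouched in the larger pot's mouth (axes within 6 mm, height within 2.5 mm, level within 3 deg) (horizontal distance between inner_lid and pot below 0.006 m and z of inner_lid in the frame of pot between 0.0615 and 0.0665 m and angle between each of inner_lid, pot's own z axis and vertical below 0.06 rad and z of outer_lid in the frame of pot above 0.135 m and horizontal distance between outer_lid and pot below 0.04 m and angle between outer_lid's own z axis and vertical below 0.2 rad and contact force between the fingers and outer_lid above 0.5 N and contact force between each of outer_lid, the arm and inner_lid below 0.05 N and contact force between outer_lid and pot below 0.05 N and linear speed of outer_lid below 0.03 m/s and linear speed of inner_lid below 0.02 m/s); the arm keeps its last pose, push and grip.
It fails at once if the outer lid is parted from the inner lid while the inner lid is not seated in the larger pot (z of outer_lid in the frame of inner_lid above 0.012 m and (horizontal distance between inner_lid and pot above 0.008 m or z of inner_lid in the frame of pot above 0.068 m)).
It fails at once if the lids are let go in the air above the pot (more than 8 mm above their seat) (height (world z) of inner_lid above 0.072 m and contact force between the fingers and inner_lid below 0.02 N).
It fails at once if the inner lid is knocked or moved while the outer lid is off it (z of outer_lid in the frame of inner_lid above 0.012 m and linear speed of inner_lid above 0.06 m/s).
It fails at once if the inner lid is tipped by more than 20 degrees (angle between inner_lid's own z axis and vertical above 0.35 rad).
It fails at once if a pot or one of the other listed things is shifted by more than 25 mm (distance of any of pot, small_pot, small_bowl, salt_shaker, spice_jar from where it was at the start of the episode above 0.025 m).
It also fails if it takes over 51 s, if anything falls off the work surface, if the arm or the gripper's body presses on something with over 40 N, if the wrist force passes 120 N, or if a joint passes its speed limit or range.

## Robot

A 6-joint arm with a two-finger parallel gripper is mounted at the origin on a cart in front of the work surface, level with it; the furniture and walls round the work are solid. World frame = base frame: x ahead of the robot, y to its left, z up, the work surface at z = 0. Lengths are in m, angles in rad, forces in N, time in s.
With the tool pointing down it reaches from about 0.325 to 0.9 m from the base axis. Payload 3.5 kg.
Tool frame: the origin (TCP) lies on the centre line of the jaws, within the pads' length; the fingertips stand 25 mm ahead of it and the grasp point (between the pads) lies 6 mm ahead of it (manip.nose_length is the distance from the TCP to the fingertips, in m); z points along the fingers, y is the line along which they close (so a half turn about z gives the same grasp; the last joint's range is limited). The gripper opens to 85 mm and grips with 20 to 120 N. Pads are 22 mm wide; open, the fingers measure 114 mm over their backs; the gripper's body (76 mm by 85 mm) begins 54 mm behind the grasp point. The pads swing forward as they close: fully open they stand 13 mm farther back than shut.
Start: joints at [1.151, 0.276, -0.026, 1.268, 0, 1.467], TCP at [0.195, 0.594, 0.256] pointing down, gripper open.
Joint ranges: [-3.12, 3.12], [-0.85, 1.88], [-1.08, 1.24], [-1.95, 2.15], [-1.57, 1.53], [-3.14, 3.14]. Speed limits (rad/s): [2.57, 2.57, 3.14, 3.14, 3.14, 3.14].

## Interface

Orientations are given as a 3x3 rotation matrix whose columns are the frame's x, y, z axes.
In Python, from bench import manip gives the robot as it stands.
- The arm moves only by the shell command python3 shift.py 'ROWS' [OPENING] [FORCE]. ROWS is a JSON list of rows, 1 to 10 of them, each of 4 numbers: dx, dy, dz in m, then a turn about the tool's z in rad; each row shifts and turns the commanded pose from where the row before left it, along the tool's axes as they then stand; what a row does not reach is not made up. A row lasts 1/12 s, in which the tool goes at most 0.0417 m and 0.125 rad, less where a joint would pass 70% of its speed; a pose out of reach is approached as far as the arm can. OPENING is the finger opening in m, set as the command begins (- or left out keeps the last). The fingers move at their own pace and stop on an object; FORCE is the grip in N (left out, the last holds). Time passes only in rows, so rows that do not move let the fingers close. It prints the time, the measured TCP pose, the force, the opening and the grip force at its end.
- manip.observe(): the state, without advancing time (a new reading comes with each control period).
- manip.read_camera(name): name is "scene" or "top" or "wrist"; returns (picture, depth): 384x512x3 uint8, red, green, blue; 384x512 float32, m along the optical axis (not along the pixel's ray), 0 where there is no reading.
- manip.get_calibration(name): a dict with "intrinsics" (3x3 intrinsics, pixels), "R" (3x3) and "t" (3): a world point X has camera coordinates R X + t. Camera axes: x right, y down, z forward; pixel columns grow to the right and rows downward; lengths in m; the calibration is good to about 2 mm. A picture is of the moment at which its call begins: read the wrist's pose just before it. get_calibration takes no time and is no camera call; for the wrist camera it gives the pose at the moment of the call.
- manip.finish_job(): hands the job in; it is judged then, once.
The state is a dict: "t": time; "q": joint angles; "joint_vel": joint speeds; "joint_torque": joint torques, N m; "ee_pos": TCP position; "tcp_rot": TCP orientation; "wrist_force": force on the tool from outside, world axes, zero at the start; "ft_torque": the same for the moment, N m; "grip_width": finger opening in m; "finger_force": force on a finger pad.
Only numpy, scipy, OpenCV 4.12 (cv2) and the standard library are available. Lean on these libraries where they do the work, as an engineer would, in place of code of your own. Each camera call takes 0.05 s, during which the arm holds its last target. There are 200 camera calls.

## Working session

There is one attempt and no reset: what is moved stays moved. The work goes in short steps, Python scripts to look and compute and a shell command to move; the robot and the scene stay as the last step left them, time stands still between calls to the robot, and variables do not carry over. Pictures are saved under pics/ and viewed, at most 10 in all, crops included, and the job is handed in when it is done.

```bash
ls; mkdir -p pics
python3 - <<'E'
from bench import manip
import numpy as np,cv2
for n in ("top","scene"):
    p,d=manip.read_camera(n); np.savez(f"/tmp/{n}.npz",p=p,d=d); cv2.imwrite(f"pics/{n}0.png",p[:,:,::-1])
    c=manip.get_calibration(n); print(n,c['intrinsics'].round(1).tolist(),c['R'].round(3).tolist(),c['t'].round(3).tolist())
s=manip.observe();print(s['t'],s['ee_pos'],s['tcp_rot'].round(3) if hasattr(s['tcp_rot'],'round') else s['tcp_rot'],manip.nose_length)
E
```

```text
bench.py
pics
shift.py
top [[418.5, 0.0, 253.8], [0.0, 418.5, 197.5], [0.0, 0.0, 1.0]] [[-0.007, -1.0, 0.02], [-0.987, 0.004, -0.162], [0.162, -0.02, -0.987]] [0.242, 0.595, 0.815]
scene [[380.3, 0.0, 256.4], [0.0, 380.3, 195.9], [0.0, 0.0, 1.0]] [[0.703, -0.711, 0.013], [-0.302, -0.315, -0.9], [0.644, 0.628, -0.437]] [-0.235, 0.31, 0.316]
0.1 [0.19444194 0.59329262 0.25525301] [[-0.95   0.312 -0.001]
 [ 0.312  0.95  -0.002]
 [ 0.    -0.002 -1.   ]] 0.025
```

View pics/top0.png

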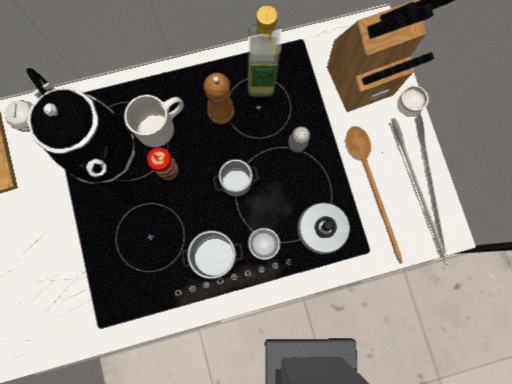

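View pics/scene0.png

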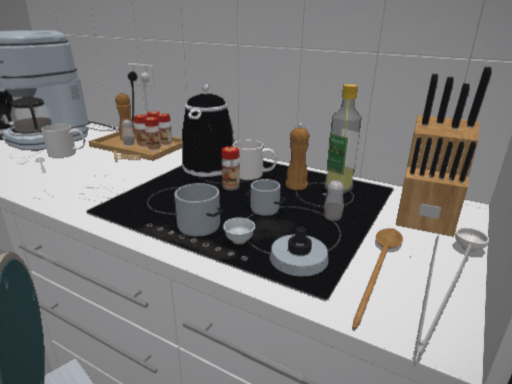

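The top view shows the nested lids at about (325,228), the large pot at (212,255), the bowl at (264,243), the small pot at (236,178) and the shaker at (299,140). The scene view has the lids at (299,252) with the knob at (300,235), and the pot at (198,208).

```bash
cat > h.py <<'E'
import numpy as np,cv2
from bench import manip
def cloud(d,c):
    K,R,t=(np.array(c[k]) for k in("intrinsics","R","t"))
    v,u=np.indices(d.shape); P=np.stack([(u-K[0,2])/K[0,0]*d,(v-K[1,2])/K[1,1]*d,d],-1)
    return (P-t)@R
def circ(xy,it=4,tol=.004):   # algebraic circle fit with trimming
    for _ in range(it):
        A=np.c_[2*xy,np.ones(len(xy))]; s=np.linalg.lstsq(A,(xy**2).sum(1),rcond=None)[0]
        r=np.sqrt(s[2]+s[0]**2+s[1]**2); e=np.abs(np.hypot(*(xy-s[:2]).T)-r); xy=xy[e<max(tol,np.median(e)*2)]
    return s[:2].round(4),r.round(4),len(xy)
def ray(c,uv,z):
    K,R,t=(np.array(c[k]) for k in("intrinsics","R","t"))
    o=-R.T@t; uv=np.atleast_2d(uv); d=np.c_[uv,np.ones(len(uv))]@np.linalg.inv(K).T@R
    return (o+d*((z-o[2])/d[:,2])[:,None])[:,:2]
E
python3 - <<'E'
from h import *
for n,(L,P) in {"top":((325,229),(212,255)),"scene":((299,250),(198,208))}.items():
    f=np.load(f"/tmp/{n}.npz");p,d=f['p'],f['d'];c=manip.get_calibration(n);W=cloud(d,c)
    v,u=np.indices(d.shape); ok=d>0
    for nm,(cu,cv_) in {"lid":L,"pot":P}.items():
        m=ok&(np.hypot(u-cu,v-cv_)<36); z=W[m][:,2]
        print(n,nm,"z hist",np.histogram(z,np.arange(-.01,.11,.01))[0], "max",np.percentile(z,99.5).round(4))
        if nm=="lid":
            dk=m&(p.max(2)<70)&(W[...,2]>.03)
            k=m&(W[...,2]>.06); print(" knob top",k.sum(),np.median(W[k],0).round(4), W[k][:,:2].min(0).round(4),W[k][:,:2].max(0).round(4))
            s=m&(W[...,2]>.018)&(W[...,2]<.03); print(" top disc",circ(W[s][:,:2]),W[s].mean(0).round(4),W[s].min(0).round(4),W[s].max(0).round(4))
            co=m&(W[...,2]>.036)&(W[...,2]<.048); print(" collar",co.sum(),W[co].min(0).round(4),W[co].max(0).round(4))
        else:
            r=m&(W[...,2]>.076)&(W[...,2]<.086); print(" rim",circ(W[r][:,:2]),np.median(W[r],0).round(4))
            fl=m&(W[...,2]<.02)&(np.hypot(u-cu,v-cv_)<12); print(" floor",W[fl].mean(0).round(4))
E
```

```text
top lid z hist [ 959 1068  128 1572   39  176    8   73    5    0    0] max 0.0683
 knob top 78 [0.537  0.0921 0.0674] [0.5273 0.0833] [0.5452 0.1014]
 top disc (array([0.5367, 0.092 ]), np.float64(0.0425), 1196) [0.5358 0.0928 0.0238] [0.4851 0.0404 0.0181] [0.5885 0.1435 0.0293]
 collar 197 [0.5153 0.0698 0.0364] [0.5583 0.113  0.0468]
top pot z hist [ 841 2461   41   39   48   37  190   40  181  158    0] max 0.0826
 rim (array([0.4808, 0.3231]), np.float64(0.0437), 310) [0.4793 0.3241 0.08  ]
 floor [0.4809 0.3265 0.0064]
scene lid z hist [ 340 1830  313 1098  152  161   52   84    0    0    0] max 0.0683
 knob top 84 [0.5328 0.0867 0.0671] [0.5259 0.0788] [0.5459 0.098 ]
 top disc (array([0.5345, 0.0872]), np.float64(0.0447), 751) [0.5247 0.0795 0.0242] [0.4839 0.0366 0.018 ] [0.5889 0.1402 0.03  ]
 collar 218 [0.5146 0.0669 0.036 ] [0.5564 0.1096 0.048 ]
scene pot z hist [ 280 1695  186  203  222  242  376  355  379   95    0] max 0.081
 rim (array([0.4798, 0.3202]), np.float64(0.0439), 262) [0.4774 0.3162 0.0794]
 floor [nan nan nan]<stdin>:15: RuntimeWarning: Mean of empty slice.
  ret = um.true_divide(
```

```bash
python3 shift.py '[[-0.032,-0.025,0.003,0],[-0.032,-0.025,0.003,0],[-0.032,-0.025,0.003,0],[-0.032,-0.025,0.003,0],[-0.032,-0.025,0.003,0],[-0.032,-0.025,0.003,0],[-0.032,-0.025,0.003,0],[-0.032,-0.025,0.003,0]]'
python3 - <<'E'
from h import *
c=manip.get_calibration("wrist");p,d=manip.read_camera("wrist")
print((-c['R'].T@c['t']).round(3),c['R'].round(2).tolist(),c['intrinsics'][0][0]); cv2.imwrite("pics/w1.png",p[:,:,::-1]); np.savez("/tmp/w1.npz",p=p,d=d,**c)
E
```

```text
t: 0.77
ee_pos: [0.3759, 0.3222, 0.2318]
tcp_rot: [[-0.95, 0.311, -0.0], [0.311, 0.95, -0.0], [0.0, -0.0, -1.0]]
wrist_force: [0.4, 0.8, 1.1]
grip_width: 0.0856
finger_force: 0.0
[0.309 0.345 0.349] [[0.31, 0.95, -0.0], [0.91, -0.3, 0.28], [0.26, -0.09, -0.96]] 317.9463322651079
```

View pics/w1.png

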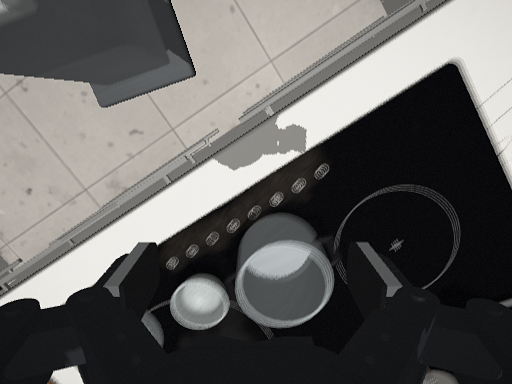

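The wrist view shows the pot rim as an ellipse centred at about (285,283), with the bowl at (199,302) and the fingers on both sides.

```bash
python3 shift.py '[[-0.028,-0.021,0.01,0],[-0.028,-0.021,0.01,0],[-0.028,-0.021,0.01,0],[-0.028,-0.021,0.01,0],[-0.028,-0.021,0.01,0],[-0.028,-0.021,0.01,0],[-0.028,-0.021,0.01,0],[-0.028,-0.021,0.01,0],[0,0,0,0],[0,0,0,0]]'
python3 - <<'E'
from h import *
def rim(W,p,c,ctr,z,rad,tol=.008):
    near=np.hypot(W[...,0]-ctr[0],W[...,1]-ctr[1])<rad
    return near&(abs(W[...,2]-z)<tol)
f=np.load("/tmp/w1.npz");W=cloud(f['d'],f);m=rim(W,0,0,(.4805,.322),.08,.055,.004)&(f['d']>0)
print("pot",circ(W[m][:,:2]),np.median(W[m],0).round(4))
c=manip.get_calibration("wrist");p,d=manip.read_camera("wrist");np.savez("/tmp/w2.npz",p=p,d=d,**c);cv2.imwrite("pics/w2.png",p[:,:,::-1])
W=cloud(d,c);m=(d>0)&(np.hypot(W[...,0]-.5365,W[...,1]-.091)<.06)
print(np.histogram(W[m][:,2],np.arange(0,.1,.005)))
for a,b in((.062,.075),(.037,.047),(.018,.03)):
    k=m&(W[...,2]>a)&(W[...,2]<b);print(a,k.sum(),np.median(W[k],0).round(4),W[k].min(0).round(4),W[k].max(0).round(4),circ(W[k][:,:2],1))
E
```

```text
t: 1.65
ee_pos: [0.5362, 0.0932, 0.1511]
tcp_rot: [[-0.949, 0.315, -0.002], [0.315, 0.949, 0.0], [0.002, -0.001, -1.0]]
wrist_force: [0.2, -0.0, 0.4]
grip_width: 0.0853
finger_force: 0.0
pot (array([0.48  , 0.3226]), np.float64(0.0437), 1316) [0.4801 0.324  0.0794]
(array([ 709,  202,  209,  372, 9611,  421,  107,  118, 1168,   48,   50,
         53,   72,  603,    0,    0,    0,    0,    0]), array([0.   , 0.005, 0.01 , 0.015, 0.02 , 0.025, 0.03 , 0.035, 0.04 ,
       0.045, 0.05 , 0.055, 0.06 , 0.065, 0.07 , 0.075, 0.08 , 0.085,
       0.09 , 0.095]))
0.062 652 [0.536  0.0909 0.0675] [0.5272 0.0808 0.062 ] [0.5469 0.1003 0.0695] (array([0.5365, 0.0908]), np.float64(0.007), 592)
0.037 1262 [0.5317 0.094  0.0416] [0.5155 0.069  0.037 ] [0.5585 0.112  0.047 ] (array([0.537 , 0.0905]), np.float64(0.0186), 1229)
0.018 10281 [0.5304 0.0935 0.0238] [0.4852 0.0389 0.018 ] [0.5888 0.1424 0.03  ] (array([0.537 , 0.0905]), np.float64(0.0394), 9311)
```

View pics/w2.png

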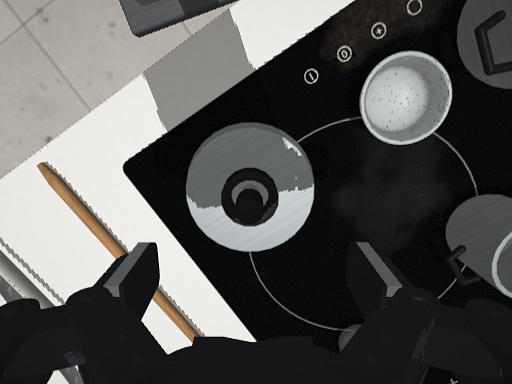

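The wrist view has the lid disc centred at about (250,187), the collar and knob at (249,197), and clear space round the fingers. I'll go down and correct the centring.

```bash
python3 shift.py '[[-0.0014,-0.0023,0.02,0],[0,0,0.02,0],[0,0,0.02,0],[0,0,0.015,0],[0,0,0.006,0],[0,0,0,0],[0,0,0,0]]'
```

```text
t: 2.28
ee_pos: [0.5366, 0.0929, 0.0718]
tcp_rot: [[-0.951, 0.31, 0.0], [0.31, 0.951, 0.0], [-0.0, 0.0, -1.0]]
wrist_force: [-0.0, -0.5, 0.2]
grip_width: 0.0855
finger_force: 0.0
```

```bash
python3 shift.py '[[-0.0007,-0.0022,0.001,0],[0,0,0,0],[0,0,0,0]]'
```

```text
t: 2.53
ee_pos: [0.5376, 0.0898, 0.0714]
tcp_rot: [[-0.95, 0.312, 0.002], [0.312, 0.95, 0.0], [-0.002, 0.001, -1.0]]
wrist_force: [0.1, 0.0, -0.5]
grip_width: 0.0853
finger_force: 0.0
```

```bash
python3 shift.py '[[0,0,0,0],[0,0,0,0],[0,0,0,0],[0,0,0,0],[0,0,0,0],[0,0,0,0],[0,0,0,0],[0,0,0,0]]' 0.015 40
```

```text
t: 3.2
ee_pos: [0.5368, 0.0898, 0.0704]
tcp_rot: [[-0.95, 0.312, 0.0], [0.312, 0.95, 0.0], [-0.0, 0.0, -1.0]]
wrist_force: [-0.1, 0.9, 0.4]
grip_width: 0.0185
finger_force: 39.0
```

```bash
python3 shift.py '[[0,0,-0.005,0],[0,0,-0.012,0],[0,0,-0.015,0],[0,0,-0.015,0],[0,0,-0.015,0],[0,0,-0.015,0],[0,0,-0.015,0],[0,0,-0.015,0],[0,0,-0.008,0],[0,0,0,0]]'
python3 - <<'E'
from h import *
c=manip.get_calibration("wrist");p,d=manip.read_camera("wrist");cv2.imwrite("pics/w3.png",p[:,:,::-1])
print(manip.observe()['ee_pos'])
W=cloud(d,c);m=(d>0)&(np.hypot(W[...,0]-.537,W[...,1]-.09)<.06)&(W[...,2]>.1)
k=m&(W[...,2]>.125)&(W[...,2]<.145);print(k.sum(),np.median(W[k],0),circ(W[k][:,:2],1),W[k].min(0).round(4),W[k].max(0).round(4))
A=np.c_[W[k][:,:2],np.ones(k.sum())];print("slope",np.linalg.lstsq(A,W[k][:,2],rcond=None)[0][:2])
E
```

```text
t: 4.03
ee_pos: [0.5379, 0.0897, 0.1872]
tcp_rot: [[-0.95, 0.312, 0.003], [0.312, 0.95, 0.0], [-0.003, 0.001, -1.0]]
wrist_force: [1.8, 0.1, -2.8]
grip_width: 0.0184
finger_force: 39.3
[0.53719598 0.08970761 0.185874  ]
16956 [0.51825549 0.09723171 0.14046362] (array([0.536 , 0.0907]), np.float64(0.0398), 15034) [0.4845 0.0384 0.125 ] [0.5901 0.1438 0.145 ]
slope [ 0.03006819 -0.00661301]
```

View pics/w3.png

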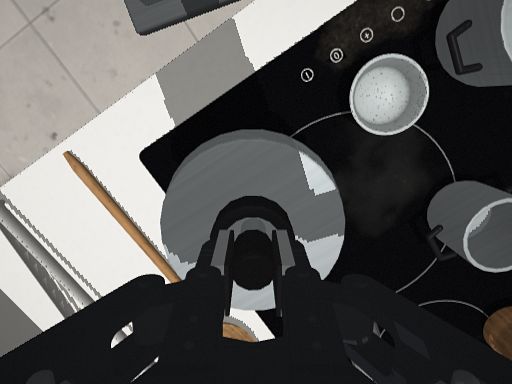

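The lids hang nested: disc at about (252,220), with the fingers on the knob at (255,255) and the collar visible beneath. I'll carry them to the pot.

```bash
python3 shift.py '[[0.006,0.01,0,0],[0.012,0.02,0,0],[0.015,0.024,0,0],[0.016,0.026,0,0],[0.016,0.026,0,0],[0.016,0.026,0,0],[0.015,0.024,0,0],[0.014,0.022,0,0],[0.011,0.017,0,0],[0.005,0.008,0,0]]'
python3 shift.py '[[0,0,0,0],[0,0,0,0],[0,0,0,0]]'
python3 - <<'E'
from h import *
s=manip.observe()
c=manip.get_calibration("wrist");p,d=manip.read_camera("wrist");cv2.imwrite("pics/w4.png",p[:,:,::-1])
W=cloud(d,c);e=s['ee_pos'];print(s['t'],e,manip.observe()['ee_pos'])
m=(d>0)&(np.hypot(W[...,0]-e[0],W[...,1]-e[1])<.06)&(W[...,2]>.13)&(W[...,2]<.147)
print("lid",circ(W[m][:,:2],1),W[m].min(0).round(4),W[m].max(0).round(4))
A=np.c_[W[m][:,:2],np.ones(m.sum())];print("slope",np.linalg.lstsq(A,W[m][:,2],rcond=None)[0][:2])
for n in("top","scene"):
    p,d=manip.read_camera(n);np.savez(f"/tmp/{n}1.npz",p=p,d=d);W=cloud(d,manip.get_calibration(n))
    m=(d>0)&(np.hypot(W[...,0]-e[0],W[...,1]-e[1])<.07)&(W[...,2]>.13)&(W[...,2]<.147);print(n,m.sum(),W[m].min(0).round(4),W[m].max(0).round(4))
    m=(d>0)&(np.hypot(W[...,0]-.48,W[...,1]-.3226)<.055)&(abs(W[...,2]-.08)<.004);print(" potrim",m.sum(),circ(W[m][:,:2]) if m.sum()>20 else 0)
    cv2.imwrite(f"pics/{n}1.png",p[:,:,::-1])
E
```

```text
t: 4.92
ee_pos: [0.478, 0.3243, 0.1836]
tcp_rot: [[-0.951, 0.309, -0.003], [0.309, 0.951, -0.0], [0.003, -0.001, -1.0]]
wrist_force: [-0.4, -0.3, -2.2]
grip_width: 0.0179
finger_force: 39.4
t: 5.17
ee_pos: [0.4801, 0.3209, 0.1847]
tcp_rot: [[-0.95, 0.312, -0.001], [0.312, 0.95, -0.001], [0.001, -0.002, -1.0]]
wrist_force: [0.1, 0.3, -2.1]
grip_width: 0.0183
finger_force: 39.4
5.1667 [0.48006235 0.32086041 0.1846612 ] [0.48031804 0.32072751 0.18488122]
lid (array([0.4789, 0.3206]), np.float64(0.0394), 14647) [0.4276 0.2683 0.13  ] [0.5314 0.3724 0.147 ]
slope [ 0.00630504 -0.00059195]
top 168 [0.4788 0.2679 0.1302] [0.528  0.2987 0.1423]
 potrim 0 0
scene 832 [0.4275 0.2652 0.1301] [0.5313 0.3707 0.147 ]
 potrim 214 (array([0.4796, 0.3197]), np.float64(0.0437), 213)
```

View pics/scene1.png

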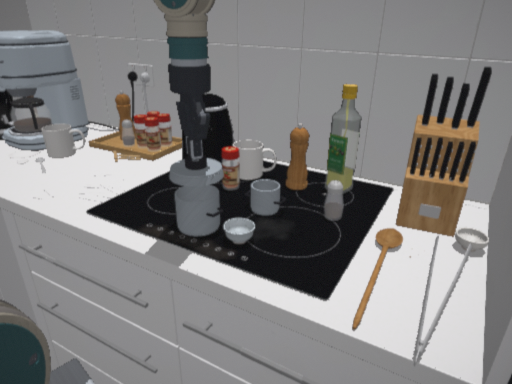

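The scene view shows the lids hanging just above the pot: lid at (196,170), pot mouth at (198,193). Two cameras agree that the lids need about +2 mm in y.

```bash
python3 shift.py '[[0,0.002,0.005,0],[0,0,0.008,0],[0,0,0.008,0],[0,0,0.006,0],[0,0,0.005,0],[0,0,0.003,0],[0,0,0,0],[0,0,0,0],[0,0,0,0]]'
python3 - <<'E'
from h import *
s=manip.observe();e=s['ee_pos']
c=manip.get_calibration("wrist");p,d=manip.read_camera("wrist")
W=cloud(d,c);print(s['t'],e)
m=(d>0)&(np.hypot(W[...,0]-e[0],W[...,1]-e[1])<.06)&(abs(W[...,2]-e[2]+.046)<.006);print("lid",circ(W[m][:,:2],1),W[m].min(0).round(4),W[m].max(0).round(4))
p,d=manip.read_camera("scene");W=cloud(d,manip.get_calibration("scene"))
m=(d>0)&(np.hypot(W[...,0]-e[0],W[...,1]-e[1])<.07)&(abs(W[...,2]-e[2]+.046)<.006);print("scene",m.sum(),W[m].min(0).round(4),W[m].max(0).round(4))
E
```

```text
t: 6.07
ee_pos: [0.4811, 0.324, 0.1506]
tcp_rot: [[-0.95, 0.311, 0.001], [0.311, 0.95, 0.0], [-0.0, 0.0, -1.0]]
wrist_force: [-0.6, -0.2, -2.3]
grip_width: 0.0186
finger_force: 39.4
6.0667 [0.48114885 0.32397012 0.15061292]
lid (array([0.4805, 0.3236]), np.float64(0.0395), 14350) [0.4293 0.2712 0.0986] [0.5331 0.375  0.1106]
scene 726 [0.4295 0.2686 0.0987] [0.5319 0.3736 0.1106]
```

```bash
python3 shift.py '[[0.0007,-0.001,0.003,0],[0,0,0.004,0],[0,0,0.003,0],[0,0,0.002,0],[0,0,0.001,0],[0,0,0,0],[0,0,0,0]]'; python3 shift.py '[[0,0,0.001,0],[0,0,0.001,0],[0,0,0,0],[0,0,0,0]]'
```

```text
t: 6.75
ee_pos: [0.4799, 0.323, 0.1372]
tcp_rot: [[-0.95, 0.312, -0.0], [0.312, 0.95, -0.0], [0.0, -0.0, -1.0]]
wrist_force: [0.7, -0.3, -2.8]
grip_width: 0.0185
finger_force: 39.4
t: 7.08
ee_pos: [0.4799, 0.3231, 0.1353]
tcp_rot: [[-0.95, 0.311, -0.0], [0.311, 0.95, -0.0], [0.0, -0.0, -1.0]]
wrist_force: [0.2, 0.1, -3.6]
grip_width: 0.0187
finger_force: 39.4
```

```bash
for i in 1 2; do python3 shift.py '[[0,0,0.001,0],[0,0,0,0],[0,0,0,0]]' | egrep 'ee_pos|wrist'; done
```

```text
ee_pos: [0.4801, 0.3232, 0.1345]
wrist_force: [0.4, -0.3, -2.0]
ee_pos: [0.4802, 0.3233, 0.1343]
wrist_force: [-1.7, -0.7, 5.7]
```

```bash
python3 shift.py '[[0,0,0,0],[0,0,0,0],[0,0,0,0],[0,0,0,0],[0,0,0,0],[0,0,0,0]]' 0.07
python3 - <<'E'
from h import *
s=manip.observe();e=s['ee_pos']
c=manip.get_calibration("wrist");p,d=manip.read_camera("wrist");cv2.imwrite("pics/w5.png",p[:,:,::-1])
W=cloud(d,c);r=np.hypot(W[...,0]-.48,W[...,1]-.323)
for a,b in((.125,.14),(.101,.111),(.082,.094)):
    m=(d>0)&(r<.06)&(W[...,2]>a)&(W[...,2]<b);A=np.c_[W[m][:,:2],np.ones(m.sum())]
    print(m.sum(),np.median(W[m],0).round(4),W[m].min(0).round(4),W[m].max(0).round(4),"mid",((W[m].min(0)+W[m].max(0))/2).round(4),circ(W[m][:,:2],1),np.linalg.lstsq(A,W[m][:,2],rcond=None)[0][:2])
for n in("scene","top"):
    p,d=manip.read_camera(n);W=cloud(d,manip.get_calibration(n));r=np.hypot(W[...,0]-.48,W[...,1]-.323)
    m=(d>0)&(r<.06)&(W[...,2]>.082)&(W[...,2]<.094);print(n,m.sum(),np.median(W[m],0).round(4),W[m].min(0).round(4),W[m].max(0).round(4))
    cv2.imwrite(f"pics/{n}2.png",p[:,:,::-1])
E
```

```text
t: 8.08
ee_pos: [0.4799, 0.3231, 0.1332]
tcp_rot: [[-0.95, 0.312, -0.0], [0.312, 0.95, -0.0], [0.0, -0.0, -1.0]]
wrist_force: [0.2, -0.2, 0.7]
grip_width: 0.0701
finger_force: 0.0
3547 [0.4784 0.3244 0.1316] [0.4557 0.279  0.125 ] [0.501 0.372 0.14 ] mid [0.4783 0.3255 0.1325] (array([0.4558, 0.3313]), np.float64(0.0363), 3362) [ 0.0022369  -0.00065515]
2571 [0.4722 0.3272 0.1055] [0.4585 0.3013 0.101 ] [0.5002 0.3441 0.111 ] mid [0.4794 0.3227 0.106 ] (array([0.4796, 0.3228]), np.float64(0.0181), 2452) [ 0.00892219 -0.00230863]
19246 [0.4677 0.3275 0.0878] [0.4281 0.2726 0.082 ] [0.5325 0.3742 0.094 ] mid [0.4803 0.3234 0.088 ] (array([0.48  , 0.3228]), np.float64(0.0393), 17131) [ 0.00137176 -0.00067071]
scene 761 [0.4633 0.3021 0.0886] [0.4272 0.2669 0.0821] [0.5328 0.3705 0.0939]
top 167 [0.5012 0.2821 0.0882] [0.4728 0.2705 0.082 ] [0.5288 0.3035 0.0926]
```

View pics/w5.png

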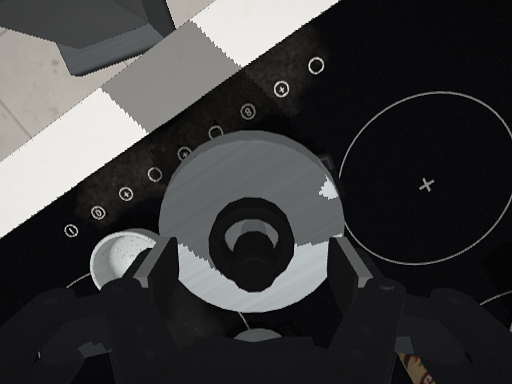

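The wrist view shows the lids level on the pot (disc at about (252,222), collar and knob at (252,243)), with the fingers open and clear on both sides. Now the collar.

```bash
python3 shift.py '[[0,0,0.006,0],[0,0,0.006,0],[0,0,0.005,0],[0,0,0.0025,0],[0,0,0,0],[0,0,0,0],[0,0,0,0]]'
```

```text
t: 8.82
ee_pos: [0.48, 0.3231, 0.1139]
tcp_rot: [[-0.95, 0.312, 0.0], [0.312, 0.95, 0.0], [-0.0, 0.0, -1.0]]
wrist_force: [0.6, -0.2, -0.2]
grip_width: 0.0699
finger_force: 0.0
```

```bash
python3 shift.py '[[0,0,0,0],[0,0,0,0]]'
```

```text
t: 8.98
ee_pos: [0.4802, 0.3232, 0.1141]
tcp_rot: [[-0.95, 0.312, 0.001], [0.312, 0.95, 0.0], [-0.0, 0.0, -1.0]]
wrist_force: [0.3, -0.2, 0.1]
grip_width: 0.0701
finger_force: 0.0
```

```bash
python3 shift.py '[[0,0,0,0],[0,0,0,0],[0,0,0,0],[0,0,0,0]]' 0.048 30; python3 shift.py '[[0,0,0,0],[0,0,0,0],[0,0,0,0],[0,0,0,0],[0,0,0,0]]' 0.038 30
```

```text
t: 9.32
ee_pos: [0.48, 0.3231, 0.1139]
tcp_rot: [[-0.95, 0.311, 0.0], [0.311, 0.95, 0.0], [-0.0, 0.0, -1.0]]
wrist_force: [0.3, -0.1, 0.4]
grip_width: 0.0481
finger_force: 0.0
t: 9.73
ee_pos: [0.4801, 0.3232, 0.1142]
tcp_rot: [[-0.95, 0.312, 0.0], [0.312, 0.95, 0.0], [-0.0, 0.0, -1.0]]
wrist_force: [-0.4, -0.8, 4.5]
grip_width: 0.0434
finger_force: 30.7
```

```bash
python3 shift.py '[[0,0,-0.002,0],[0,0,-0.003,0],[0,0,-0.004,0],[0,0,-0.004,0],[0,0,-0.004,0],[0,0,0,0]]'
python3 - <<'E'
from h import *
e=manip.observe()['ee_pos']
c=manip.get_calibration("wrist");p,d=manip.read_camera("wrist");cv2.imwrite("pics/w6.png",p[:,:,::-1])
W=cloud(d,c);r=np.hypot(W[...,0]-.48,W[...,1]-.323);m=(d>0)&(r<.06)&(W[...,2]>.095)&(W[...,2]<.112)
A=np.c_[W[m][:,:2],np.ones(m.sum())];print(e,np.median(W[m],0).round(4),((W[m].min(0)+W[m].max(0))/2).round(4),np.linalg.lstsq(A,W[m][:,2],rcond=None)[0][:2])
E
```

```text
t: 10.23
ee_pos: [0.4806, 0.3234, 0.1319]
tcp_rot: [[-0.95, 0.311, 0.002], [0.311, 0.95, 0.001], [-0.001, 0.001, -1.0]]
wrist_force: [0.5, -0.1, -1.3]
grip_width: 0.0428
finger_force: 30.7
[0.48058563 0.3234334  0.13188823] [0.4594 0.3291 0.1054] [0.4809 0.324  0.1035] [ 0.01272855 -0.00376283]
```

View pics/w6.png

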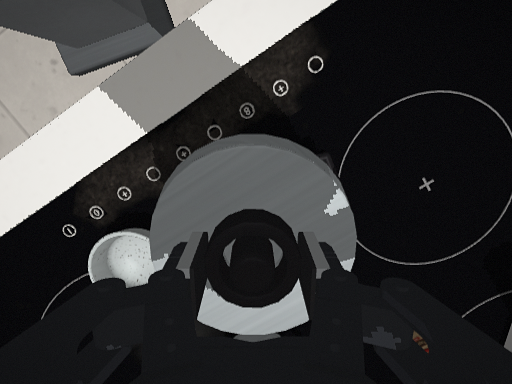

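The outer lid (disc at about (254,235)) has risen about 17 mm and is level, with the knob centred in the collar at (252,257) and the wrist load equal to one lid. I'll lift the rest of the way.

```bash
python3 shift.py '[[0,0,-0.004,0],[0,0,-0.008,0],[0,0,-0.01,0],[0,0,-0.012,0],[0,0,-0.012,0],[0,0,-0.012,0],[0,0,-0.011,0],[0,0,-0.008,0],[0,0,-0.005,0],[0,0,-0.002,0]]'; python3 shift.py '[[0,0,0,0],[0,0,0,0],[0,0,0,0],[0,0,0,0],[0,0,0,0],[0,0,0,0]]'
python3 - <<'E'
from h import *
p,d=manip.read_camera("scene");cv2.imwrite("pics/s3.png",p[:,:,::-1])
W=cloud(d,manip.get_calibration("scene"));r=np.hypot(W[...,0]-.48,W[...,1]-.323)
print(np.histogram(W[(d>0)&(r<.065)][:,2],np.arange(.06,.23,.01)))
m=(d>0)&(r<.065)&(W[...,2]>.074)&(W[...,2]<.09);print(np.percentile(W[m][:,2],[50,90,99]))
E
```

```text
t: 11.12
ee_pos: [0.4805, 0.3233, 0.2162]
tcp_rot: [[-0.95, 0.312, 0.002], [0.312, 0.95, 0.001], [-0.001, 0.001, -1.0]]
wrist_force: [-0.2, -0.1, -1.3]
grip_width: 0.0429
finger_force: 30.7
t: 11.62
ee_pos: [0.4797, 0.3229, 0.2144]
tcp_rot: [[-0.95, 0.312, -0.001], [0.312, 0.95, -0.0], [0.001, -0.001, -1.0]]
wrist_force: [-0.4, 0.6, -1.5]
grip_width: 0.043
finger_force: 30.7
(array([191, 195, 677,  30,  29,  49,  42,  35,   0,   0,  26, 310, 703,
        97, 150, 104]), array([0.06, 0.07, 0.08, 0.09, 0.1 , 0.11, 0.12, 0.13, 0.14, 0.15, 0.16,
       0.17, 0.18, 0.19, 0.2 , 0.21, 0.22]))
[0.08449427 0.08540924 0.08726054]
```

View pics/s3.png

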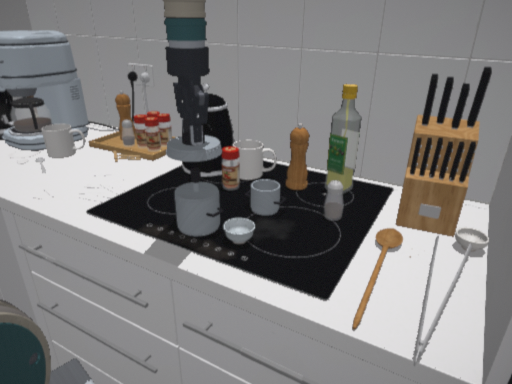

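The outer lid is held level at (194,147), with its rim at about z 0.167. The inner lid sits in the pot at (198,190), flange at 0.084 and knob top near 0.132.

```bash
python3 -c "
from bench import manip
print(manip.finish_job())"
```

```text
the job is handed in; nothing more can be done
None
```

The job is handed in with no verdict returned: at hand-in the inner lid was seated level in the larger pot, and the outer lid was held level above it with its rim about 35 mm clear of the knob.

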